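# Lock the switch box cover with the slotted key

### The job

The bent cover of the switch box is on but not yet locked: take the key out of its wooden stand and with its blade turn both slotted captive screws, the one on the sloping face and the one on the flat top, clockwise as far as they go. Do not turn the screws with the fingers, and leave the glue tin, wax, spool and cork block where they are. Then put the key back in the stand, upright and fully down.

Things in the scene. Friction and masses are not known exactly. Their poses are not given: they have to be found in the camera images.
- switch_box: Fixed grey box, 170 mm deep (x), 170 wide (y; 208 over the 4 mm high ears), 80 high, under a bent cover 3 mm thick. Origin: centre of its footprint; x from the slope to the back, z up; it stands with the slope facing the robot's right (yaw 1.1 to 1.75). The slope rises at 30 degrees from level, from x = -85, z = 30 to x = 2, z = 80; then the flat top. A cable gland sticks out 24 mm at the back.
- front_head: Brass screw head on the sloping front, beside the middle, on the robot's side (box y = +25 mm). Round, 35 mm diameter, 9 mm high, with a straight slot across its face. Origin: centre of its underside; z points out along the screw's axis, square to the slope (30 degrees from vertical, leaning to the box's -x); x runs along the slot. It turns with the screw.
- top_head: The same brass screw head on the flat top, beside the middle, on the side away from the robot (box y = -32 mm); its z is vertical, x along the slot. It turns with the screw.
- front_slot (a point): Middle of the mouth of the front screw's slot (axes as its head: x along the slot, z out of the slope). Slot 6.5 mm wide, 29 mm long, closed at both ends by the head's rim, 6.5 mm deep. The rim stands 0.5 mm above this point.
- top_slot (a point): The same for the top screw.
- front_screw (a joint): Angle of the front screw, rad: 0 = loose, grows clockwise (looking at the head), hard stop at 1.2 = locked; starts at 0 to 0.25. Captive: does not move in or out. Friction about 0.06 N m, stays where it is left. The key's blade has about 0.18 rad of free play in the slot either way. Half-way (0.6) the slot lies across the box (along its y).
- top_screw (a joint): The same for the top screw.
- key_grip (a point): Centre of the key's wooden handle, 24 x 24 mm square, 60 high; key about 0.14 kg. z from blade to handle end, x along the blade's width, y its thickness, both square to the handle's flats. 30 to 35 mm below is a steel collar of 38 mm diameter, under it a 13 mm round shank; a button tops it, 34 mm above. It starts in the stand, blade down, the blade within 0.8 rad of world x.
- key_tip (a point): Middle of the lower edge of the key's blade, 111 mm below key_grip on the key's axis. The blade is 20 mm wide (x), 3 mm thick (y), 20 mm long, its last 2 mm thinned to 18 x 2.2 mm.
- key_stand_hole0 (a point): Middle of the mouth of the hole in the fixed wooden stand, 85 mm above the bench; z up. Block 72 x 72 x 85 mm, hole 27 mm wide, right through. The key's collar rests on the block: key_grip is 35 mm above this point when fully down. The stand is to the left or the right of the switch box.
- key: The key itself; origin at the centre of the collar's underside, 35 mm below key_grip, axes as key_grip.
- glue_tin: Bystander, loose: open tin 88 mm wide, 45 mm high, on the other side of the switch box from the stand.
- wax: Bystander, loose: dark lump of wax 36 x 47 x 25 mm at the foot of the slope.
- spool: Bystander, loose: upright spool of thread, 42 mm wide, 48 mm high, behind the switch box.
- cork_block: Bystander, loose: cork sanding block 37 x 74 x 27 mm at the foot of the slope.
Things that resemble listed ones, but are neither listed nor needed, are in the scene too. What is meant by the key is not orange, and is the larger of those in its own colour.

How it is judged (in metres and radians):
On the way:
1. both screws have been turned to the locked end (value of joint each of front_screw, top_screw above 1.08 rad), for 0.2 s.
At the end, for the whole second after the job is handed in: Both screws are within 0.12 rad of their locked stop (joint over 1.08) and the key stands released and still in the stand's hole, upright within 0.1 rad, its collar down on the block within 5 mm and its axis within 8 mm of the hole's (all of step 1 and horizontal distance between key_grip and key_stand_hole0 below 0.008 m and z of key_grip in the frame of key_stand_hole0 between 0.03 and 0.04 m and angle between key's own z axis and vertical below 0.1 rad and linear speed of key below 0.02 m/s); the robot touches nothing.
It fails at once if a finger pushes on a screw head (contact force between the fingers and front_head above 2 N or contact force between the fingers and top_head above 2 N).
It fails at once if a loose bystander is moved more than 20 mm (distance of any of glue_tin, wax, spool, cork_block from where it was at the start of the episode above 0.02 m).
It also fails if it takes over 72 s, if anything falls off the work surface, if the arm or the gripper's body presses on something with over 40 N, if the wrist force passes 120 N, or if a joint passes its speed limit or range.

### The arm

A 6-joint arm with a two-finger parallel gripper is mounted at the origin on a cart in front of the work surface, level with it; the furniture and walls round the work are solid. World frame = base frame: x ahead of the robot, y to its left, z up, the work surface at z = 0. Lengths are in mm, angles in rad, forces in N, time in s.
With the tool pointing down it reaches from about 400 to 925 mm from the base axis. Payload 12.5 kg.
Tool frame: the origin (TCP) lies on the front face of the gripper's body, between the roots of the fingers; the fingertips stand 78 mm ahead of it and the grasp point (between the pads) lies 59 mm ahead of it (env.nose_length is the distance from the TCP to the fingertips, in mm); z points along the fingers, y is the line along which they close (so a half turn about z gives the same grasp; the last joint's range is limited). The gripper opens to 95 mm and grips with 3 to 60 N. Pads are 20 mm wide; open, the fingers measure 119 mm over their backs; the gripper's body (75 mm by 180 mm) begins 59 mm behind the grasp point.
Start: joints at [-1.258, 0.491, 1.559, -0, 1.092, -0.106], TCP at [254.187, -570.988, 292.261] pointing down, gripper open.
Joint ranges: [-3.1, 3.1], [-0.84, 2.19], [0.05, 2.79], [-1.13, 4.28], [0.06, 2.93], [-2.69, 2.69]. Speed limits (rad/s): [2.22, 2.22, 2.79, 3.14, 3.14, 3.14].

### API

Orientations are given as [roll, pitch, yaw] about the fixed x, y, z axes, in that order (R = Rz(yaw) Ry(pitch) Rx(roll)).
In Python, from cell import env gives the robot as it stands.
- The arm moves only by the tool jog_arm, never from a script. Its argument "motion" is a list of rows, each a list of 7 numbers: the turn, a rotation vector about the tool's x, y, z in degrees, then the shift along the tool's x, y, z in mm, then the finger opening in mm, from 0 to 95.1. In form: [[wx, wy, wz, x, y, z, hand], ...]. A call has 1 to 10 rows; each row shifts and turns the commanded pose from where the row before left it, along the tool's axes as they then stand; what a row does not reach is not made up. A row lasts 1/8 s, in which the tool goes at most 62.5 mm and 10.7 degrees, less where a joint would pass 70% of its speed; a pose out of reach is approached as far as the arm can. A call is refused whole if a number of a shift passes 62.5 or a number of a turn 10.7, either way. A call with a gripper value outside its range is refused whole. The fingers move at their own pace and stop on an object; the grip force is fixed at half the most. Time passes only in rows, so rows that do not move let the fingers close. It gives the time, the measured TCP pose, the force, the opening and the grip force at its end, in the units of the state.
- env.state(): the state, without advancing time (a new reading comes with each control period).
- env.read_camera(name): name is "scene" or "side" or "wrist"; returns a dict with "color" (420x560x3 uint8, red, green, blue), "z_map" (420x560 float32, mm along the optical axis (not along the pixel's ray), 0 where there is no reading), "camera_matrix" (3x3 intrinsics, pixels), "k1" (the pictures are not rectified: a ray, as slopes to the right and down, at radius r is drawn at 1 + k1 r^2 times it, then the intrinsics apply), "world_to_cam" (4x4, takes a point from world to camera coordinates). Camera axes: x right, y up, looking along -z (the intrinsics and any distortion apply to the point x, -y, -z); pixel columns grow to the right and rows downward; lengths in mm; the calibration is good to about 2 mm. A picture is of the moment at which its call begins.
- env.job_done(): hands the job in; it is judged then, once.
Trained networks look in the newest picture that a camera, given by its name, has taken for a name from the list of things; names that differ only in an ending like _2 or _b are one class to them, and where a whole thing is asked for, a point or a joint stands for the part that bears it (a point fixed in the world has none). Each returns a list of dicts, best first, with "score" (0 to 1); they miss things now and then, are a little off and sometimes report something else, mostly with a low value. They report only what shows in the picture. A call takes as long as a camera call. They do not tell look-alikes from the thing itself.
- env.recognise(camera, thing): "location" ([column, row] in pixels, amid what is visible of it).
The state is a dict: "t": time; "joints": joint angles; "qvel": joint speeds; "tau": joint torques, N m; "eef_pos": TCP position; "tcp_rot": TCP orientation; "ft_force": force on the tool from outside, world axes, zero at the start; "moment": the same for the moment, N m; "opening": opening from 0.0 (shut) to 1.0 (fully open); "grip_force": force on a finger pad.
Only numpy, scipy, OpenCV 4.12 (cv2) and the standard library are available. Lean on these libraries where they do the work, as an engineer would, in place of code of your own. Each camera call takes 0.05 s, during which the arm holds its last target. There are 200 camera calls.

## Working session

There is one attempt and no reset: what is moved stays moved. The work goes in short steps, Python scripts to look and compute and a tool call to move; the robot and the scene stay as the last step left them, time stands still between calls to the robot, and variables do not carry over. Pictures are saved under pics/ and viewed, at most 10 in all, crops included, and the job is handed in when it is done.

Besides the shell and the picture viewer there is one more tool, called after ">>>" in YAML: its name, and indented under it one key for each argument. jog_arm: Moves the arm, as the interface text tells. Its arguments: {"type":"object","properties":{"motion":{"type":"array"}},"required":["motion"]}

```bash
mkdir -p pics; ls; cat > h.py <<'E'
import numpy as np, cv2
from cell import env
from scipy.spatial.transform import Rotation as R
def pix2world(d,uv,z=None):
    # uv Nx2 -> world; depth from z_map unless z given
    uv=np.atleast_2d(np.float64(uv)); K=d["camera_matrix"]; k=float(d["k1"])
    p=cv2.undistortPoints(uv.reshape(-1,1,2),np.float64(K),np.array([k,0,0,0.])).reshape(-1,2)
    if z is None:
        z=np.array([d["z_map"][int(round(b)),int(round(a))] for a,b in uv])
    c=np.c_[p[:,0]*z,-p[:,1]*z,-z*np.ones(len(p))]
    T=np.linalg.inv(d["world_to_cam"]); return c@T[:3,:3].T+T[:3,3]
def cloud(d):
    h,w=d["z_map"].shape; v,u=np.mgrid[:h,:w]; return pix2world(d,np.c_[u.ravel(),v.ravel()],d["z_map"].ravel().astype(float)).reshape(h,w,3)
def world2pix(d,P):
    P=np.atleast_2d(P); T=d["world_to_cam"]; c=P@T[:3,:3].T+T[:3,3]; x=c[:,0]/-c[:,2]; y=-c[:,1]/-c[:,2]
    s=1+float(d["k1"])*(x*x+y*y); K=d["camera_matrix"]; return np.c_[K[0,0]*x*s+K[0,2],K[1,1]*y*s+K[1,2]]
E
python3 - <<'E'
from h import *
ims=[]
for c in ["scene","side"]:
    d=env.read_camera(c); ims.append(d["color"]); np.savez(f"{c}.npz",**d)
    for n in ["switch_box","front_head","top_head","key","key_grip","key_stand_hole0","front_slot","top_slot","glue_tin","wax","spool","cork_block"]:
        r=env.recognise(c,n)
        print(c,n,[(np.round(q["location"]).tolist(),round(q["score"],2),np.round(pix2world(d,q["location"])[0]).tolist()) for q in r][:4])
    cv2.imwrite(f"pics/{c}.png",d["color"][:,:,::-1])
print(env.state())
E
```

```text
pics
scene switch_box [([273.0, 218.0], 0.64, [455.0, -31.0, 69.0])]
scene front_head [([283.0, 216.0], 0.48, [479.0, -53.0, 68.0])]
scene top_head [([272.0, 195.0], 0.46, [547.0, 26.0, 93.0])]
scene key [([368.0, 228.0], 0.7, [462.0, -335.0, 118.0]), ([395.0, 252.0], 0.6, [414.0, -426.0, 95.0]), ([384.0, 232.0], 0.47, [543.0, -367.0, 67.0])]
scene key_grip [([395.0, 252.0], 0.94, [414.0, -425.0, 97.0]), ([366.0, 228.0], 0.8, [458.0, -328.0, 117.0]), ([384.0, 231.0], 0.55, [544.0, -366.0, 69.0])]
scene key_stand_hole0 [([361.0, 247.0], 0.85, [434.0, -329.0, 66.0])]
scene front_slot []
scene top_slot [([268.0, 196.0], 0.45, [534.0, 34.0, 93.0])]
scene glue_tin []
scene wax [([369.0, 227.0], 0.22, [460.0, -338.0, 123.0])]
scene spool [([283.0, 212.0], 0.18, [499.0, -42.0, 71.0])]
scene cork_block [([304.0, 240.0], 0.89, [451.0, -143.0, 23.0])]
side switch_box [([189.0, 278.0], 0.73, [512.0, 301.0, 28.0]), ([261.0, 233.0], 0.72, [471.0, 76.0, 61.0])]
side front_head [([224.0, 248.0], 0.55, [539.0, 147.0, 30.0])]
side top_head [([246.0, 212.0], 0.59, [542.0, 47.0, 94.0])]
side key [([337
[... 502 characters left out ...]
18.0], 0.64, [454.0, -145.0, 26.0])]
{'t': 1.3, 'joints': array([-1.25759191e+00,  4.90912095e-01,  1.55887723e+00, -7.13749936e-06,
        1.09171283e+00, -1.05585536e-01]), 'qvel': array([-0.00073595, -0.00012033,  0.00281966,  0.0017061 , -0.00030069,
        0.00064119]), 'tau': array([ 2.15424167e-03, -6.12466836e+01, -2.58432251e+01,  6.94771623e-02,
        4.45172586e-02,  2.04622052e-05]), 'eef_pos': array([ 254.19312871, -570.99371367,  292.26127693]), 'tcp_rot': array([3.14150333e+00, 1.58363025e-05, 4.18793246e-01]), 'ft_force': array([0.19369376, 0.0126726 , 0.91268909]), 'moment': array([-0.01693367,  0.01435751,  0.04612202]), 'grip_force': 0.0, 'opening': 0.9985496752828324}
```

View pics/scene.png

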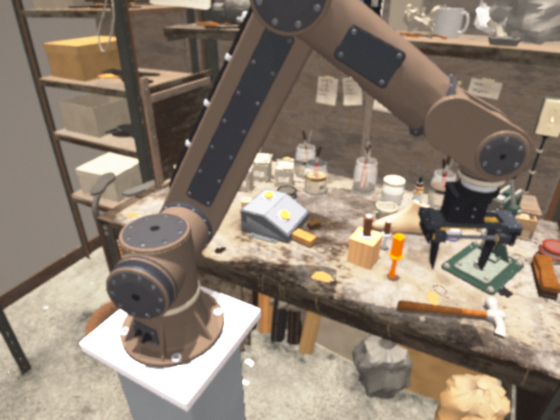

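View pics/side.png

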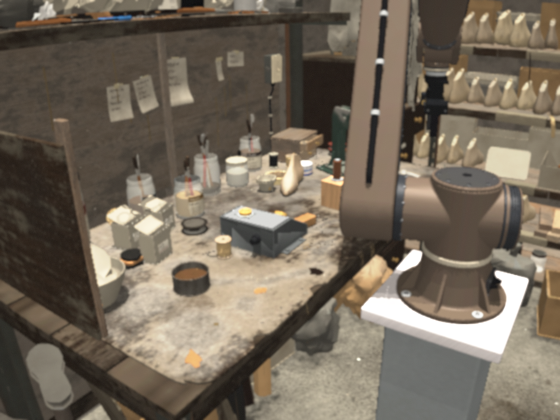

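```bash
python3 - <<'E'
from h import *
d=env.read_camera("wrist"); s=env.state()
cv2.imwrite("pics/w0.png",d["color"][:,:,::-1])
T=np.eye(4);T[:3,:3]=R.from_euler("xyz",s["tcp_rot"]).as_matrix();T[:3,3]=s["eef_pos"]
C=np.linalg.inv(T)@np.linalg.inv(d["world_to_cam"]); print("cam in tool",np.round(C,3)); print(d["camera_matrix"],d["k1"])
d=dict(np.load("scene.npz")); print(d["camera_matrix"],np.linalg.inv(d["world_to_cam"])[:3,3])
P=cloud(d)
# stand top, box top
for nm,(x0,x1,y0,y1),(z0,z1) in [("stand",(400,540,-400,-270),(75,95)),("box",(350,680,-150,150),(70,92)),("box top",(350,680,-150,150),(76,90))]:
    m=(P[...,0]>x0)&(P[...,0]<x1)&(P[...,1]>y0)&(P[...,1]<y1)&(P[...,2]>z0)&(P[...,2]<z1)
    q=P[m]; print(nm,len(q),q.mean(0),cv2.minAreaRect(q[:,:2].astype(np.float32)))
cv2.imwrite("pics/crop.png",cv2.resize(np.hstack([d["color"][170:290,220:420]]),(800,480),interpolation=cv2.INTER_CUBIC)[:,:,::-1])
E
```

```text
cam in tool [[-1.0000e-03  9.5500e-01  2.9600e-01  8.3790e+01]
 [ 1.0000e+00  1.0000e-03 -1.0000e-03  2.2200e-01]
 [-1.0000e-03  2.9600e-01 -9.5500e-01 -9.3281e+01]
 [ 0.0000e+00  0.0000e+00  0.0000e+00  1.0000e+00]]
[[340.63925754   0.         281.93028036]
 [  0.         340.63925754 201.71251323]
 [  0.           0.           1.        ]] -0.037031633405062624
[[390.24422535   0.         278.23775658]
 [  0.         390.24422535 206.5089499 ]
 [  0.           0.           1.        ]] [-478.80075074 -542.77523409  718.50362774]
stand 379 [ 458.13057086 -331.73720514   84.54666977] ((486.4491271972656, -330.8451843261719), (71.84110260009766, 113.62947082519531), 83.53663635253906)
box 931 [504.75066792  20.32522034  80.66266094] ((518.146484375, 16.623294830322266), (180.6849822998047, 131.53855895996094), 2.591392993927002)
box top 746 [506.26068112  27.61133613  82.23737727] ((518.7509765625, 22.580787658691406), (178.8496551513672, 120.11980438232422), 2.77862548828125)
```

View pics/crop.png

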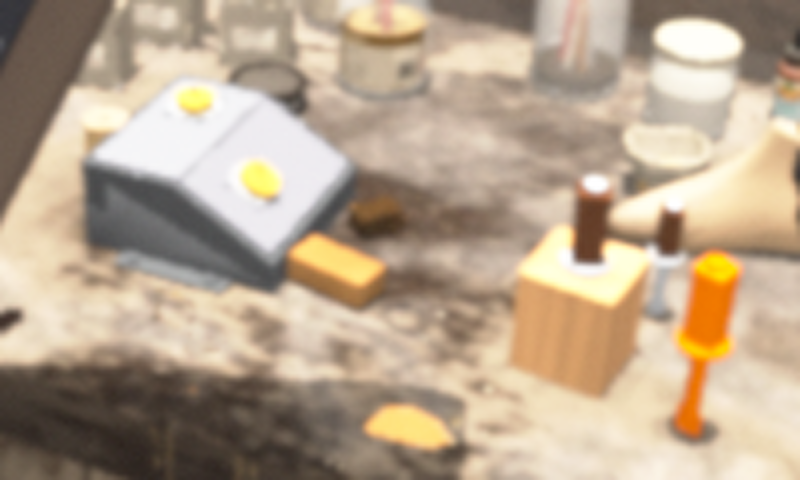

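Look-alikes: brown key in the stand at scene (368,226); orange one at (396,255); smaller brown one at (387,232). The one in the stand (brown, larger) fits the description. I'm moving above it for a close check.

>>> jog_arm:
  motion:
    - [0, 0, 0, 46, -23, 0, 95]
    - [0, 0, 0, 46, -23, 0, 95]
    - [0, 0, 0, 46, -23, 0, 95]
    - [0, 0, 0, 46, -23, 0, 95]
    - [0, 0, 0, 46, -23, 0, 95]
    - [0, 0, 0, 36, -18, 0, 95]
    - [0, 0, 0, 0, 0, 0, 95]

```text
t: 2.22
eef_pos: [444.4, -339.5, 292.4]
tcp_rot: [3.141, -0.0, 0.422]
ft_force: [-0.3, -0.1, 0.3]
opening: 1.003
grip_force: 0.0
```

```bash
python3 - <<'E'
from h import *
d=env.read_camera("wrist"); s=env.state(); np.savez("w1.npz",**d)
print(s["eef_pos"],s["tcp_rot"],s["ft_force"],s["joints"])
for n in ["key","key_grip","key_stand_hole0"]:
    print(n,[(np.round(q["location"]).tolist(),round(q["score"],2),np.round(pix2world(d,q["location"])[0]).tolist()) for q in env.recognise("wrist",n)][:4])
P=cloud(d)
for nm,(z0,z1) in [("stand",(80,88)),("collar",(88,95)),("handle",(140,153)),("button",(151,165))]:
    m=(P[...,0]>390)&(P[...,0]<540)&(P[...,1]>-410)&(P[...,1]<-260)&(P[...,2]>z0)&(P[...,2]<z1)
    q=P[m]
    if len(q)>5: print(nm,len(q),q.mean(0),cv2.minAreaRect(q[:,:2].astype(np.float32)))
cv2.imwrite("pics/w1.png",d["color"][:,:,::-1])
E
```

```text
[ 443.63249435 -340.65305011  292.36100552] [3.14122065e+00 4.43735017e-05 4.21032743e-01] [-0.47335678  0.06495029  0.27873175] [-7.72872243e-01  3.97523908e-01  1.72189298e+00 -2.08856172e-04
  1.02184621e+00  3.77000282e-01]
key [([339.0, 162.0], 0.93, [485.0, -389.0, 25.0]), ([423.0, 146.0], 0.83, [537.0, -461.0, 30.0]), ([283.0, 165.0], 0.74, [479.0, -325.0, 151.0])]
key_grip [([344.0, 165.0], 0.77, [484.0, -396.0, 23.0]), ([282.0, 165.0], 0.7, [479.0, -324.0, 151.0]), ([423.0, 145.0], 0.59, [538.0, -459.0, 31.0])]
key_stand_hole0 [([284.0, 140.0], 0.72, [489.0, -322.0, 90.0])]
stand 4656 [ 475.08410802 -326.89373987   85.7418483 ] ((471.30035400390625, -328.6046142578125), (72.31201171875, 72.52555847167969), 83.35660552978516)
collar 440 [ 478.83119712 -324.03827807   90.80206788] ((475.6031494140625, -325.43341064453125), (59.923030853271484, 42.059627532958984), 78.46142578125)
handle 779 [ 473.36062701 -327.69879788  149.91412993] ((471.45343017578125, -328.49078369140625), (24.251541137695312, 23.94102668762207), 19.882354736328125)
button 559 [ 471.99537172 -328.17387834  153.61845644] ((471.77392578125, -328.4264831542969), (22.046876907348633, 22.2379207611084), 21.494388580322266)
```

View pics/w1.png

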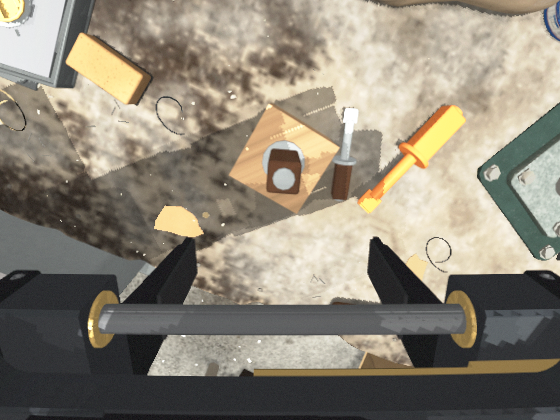

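```bash
cat >> h.py <<'E'
from scipy.linalg import logm,expm
def pose(s=None):
    s=s or env.state(); T=np.eye(4);T[:3,:3]=R.from_euler("xyz",s["tcp_rot"]).as_matrix();T[:3,3]=s["eef_pos"]; return T
def plan(p,Rm,n=None,T0=None):
    "n identical rows from T0 to pose p,Rm"
    T=np.eye(4);T[:3,:3]=Rm;T[:3,3]=p
    A=np.linalg.inv(pose() if T0 is None else T0)@T
    if n is None: n=int(np.ceil(max(np.linalg.norm(A[:3,3])/45,np.degrees(R.from_matrix(A[:3,:3]).magnitude())/9.5,1)))
    D=np.real(expm(np.real(logm(A))/n))
    print(n,"rows of",np.round(np.r_[R.from_matrix(D[:3,:3]).as_rotvec(degrees=True),D[:3,3]],2).tolist()); return T
def down(yaw): return R.from_euler("xyz",[np.pi,0,yaw]).as_matrix()
E
python3 - <<'E'
from h import *
plan([512,0,345],down(np.radians(110.5)))
E
```

```text
10 rows of [0.0, 0.0, -8.66, 37.0, -10.35, -5.28]
```

>>> jog_arm:
  motion:
    - [0, 0, -8.66, 37, -10.3, -5.3, 95]
    - [0, 0, -8.66, 37, -10.3, -5.3, 95]
    - [0, 0, -8.66, 37, -10.3, -5.3, 95]
    - [0, 0, -8.66, 37, -10.3, -5.3, 95]
    - [0, 0, -8.66, 37, -10.3, -5.3, 95]
    - [0, 0, -8.66, 37, -10.3, -5.3, 95]
    - [0, 0, -8.66, 37, -10.3, -5.3, 95]
    - [0, 0, -8.66, 37, -10.3, -5.3, 95]
    - [0, 0, -8.66, 37, -10.3, -5.3, 95]
    - [0, 0, -8.66, 37, -10.3, -5.3, 95]

```text
t: 3.68
eef_pos: [512.2, 0.6, 345.3]
tcp_rot: [3.142, 0.0, 1.934]
ft_force: [-0.1, 1.1, 0.3]
opening: 0.998
grip_force: 0.0
```

>>> jog_arm:
  motion:
    - [0, 0, 0, 0, 0, 0, 95]

```text
t: 3.8
eef_pos: [511.8, 1.1, 345.9]
tcp_rot: [3.141, 0.0, 1.932]
ft_force: [-0.1, 0.6, 0.0]
opening: 0.997
grip_force: 0.0
```

```bash
python3 - <<'E'
from h import *
d=env.read_camera("wrist"); s=env.state(); np.savez("w2.npz",**d)
print(s["eef_pos"],s["tcp_rot"],s["joints"])
for n in ["front_head","top_head","wax","cork_block","glue_tin","spool"]:
    print(n,[(np.round(q["location"]).tolist(),round(q["score"],2),np.round(pix2world(d,q["location"])[0]).tolist()) for q in env.recognise("wrist",n)][:4])
P=cloud(d); m=(P[...,0]>380)&(P[...,0]<650)&(P[...,1]>-150)&(P[...,1]<170)&(P[...,2]>81)&(P[...,2]<86)
q=P[m]; print(len(q),q.mean(0),cv2.minAreaRect(q[:,:2].astype(np.float32)))
cv2.imwrite("pics/w2.png",d["color"][:,:,::-1])
E
```

```text
[5.12479734e+02 2.10583521e-01 3.45604281e+02] [3.14084142e+00 6.28695854e-04 1.92920402e+00] [-1.28458534e-01  2.74809306e-01  1.75750220e+00 -2.28138114e-04
  1.10832308e+00 -4.86764776e-01]
front_head [([256.0, 210.0], 0.83, [499.0, -47.0, 71.0])]
top_head [([332.0, 158.0], 0.72, [553.0, 40.0, 89.0])]
wax [([288.0, 264.0], 0.88, [568.0, -122.0, 22.0])]
cork_block [([222.0, 247.0], 0.68, [475.0, -128.0, 27.0]), ([334.0, 157.0], 0.18, [555.0, 42.0, 89.0])]
glue_tin []
spool [([360.0, 73.0], 0.76, [553.0, 132.0, 45.0]), ([253.0, 211.0], 0.69, [496.0, -52.0, 63.0]), ([181.0, 356.0], 0.17, [472.0, -291.0, 56.0])]
12380 [515.1144857   38.28425414  83.57041703] ((520.39599609375, 36.14173889160156), (173.46685791015625, 92.54418182373047), 1.4417868852615356)
```

View pics/w2.png

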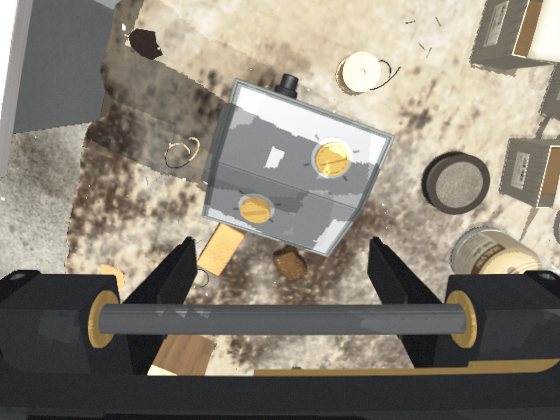

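```bash
cat >> h.py <<'E'
def headfit(d,c,n,rad=28,verbose=True,name=None):
    """c approx centre of head face (world), n unit axis. Depth-based: face circle + slot direction, via rectified patch in head plane"""
    n=np.array(n,float); ex=np.cross([0,1,0],n); ex/=np.linalg.norm(ex); ey=np.cross(n,ex)
    P=cloud(d); Q=(P-np.array(c)); a,b,h=Q@ex,Q@ey,Q@n
    m=(np.hypot(a,b)<rad)&(np.abs(h)<15)
    face=m&(h>-2.5)&(h<4)
    cc,r=cv2.minEnclosingCircle(np.c_[a[face],b[face]].astype(np.float32))
    f=np.median(h[face]); c2=np.array(c)+ex*cc[0]+ey*cc[1]+n*f
    # rectified colour patch, 8 px/mm, +-24mm
    g=(np.arange(384)-191.5)/8; A,B=np.meshgrid(g,-g); W=c2+A[...,None]*ex+B[...,None]*ey
    uv=world2pix(d,W.reshape(-1,3)).astype(np.float32).reshape(384,384,2)
    im=cv2.remap(d["color"],uv[...,0],uv[...,1],cv2.INTER_CUBIC)
    hh=cv2.remap(((P-c2)@n).astype(np.float32),uv[...,0],uv[...,1],cv2.INTER_LINEAR)
    print("centre",np.round(c2,1),"r",round(r,1),"face px",face.sum())
    return c2,ex,ey,im,hh
E
python3 - <<'E'
from h import *
d=dict(np.load("w2.npz")); P=cloud(d).reshape(-1,3)
yaw=np.radians(91.44); bx=np.array([np.cos(yaw),np.sin(yaw),0]); by=np.array([-np.sin(yaw),np.cos(yaw),0])
c0=np.array([520,36,0])
lx=(P-c0)@bx; ly=(P-c0)@by
flat=P[(lx>0)&(lx<40)&(np.abs(ly)<75)&(abs(P[:,2]-83)<3)]
print("flat z",np.median(flat[:,2]))
sl=(lx>-110)&(lx<-60)&(np.abs(ly)<75)&(P[:,2]>25)&(P[:,2]<85)
q=P[sl]
for it in range(5):
    A=np.c_[q[:,:2],np.ones(len(q))]; k=np.linalg.lstsq(A,q[:,2],rcond=None)[0]; r=q[:,2]-A@k; q=q[np.abs(r)<max(1.5,np.std(r))]
n=np.array([-k[0],-k[1],1]); n/=np.linalg.norm(n); print("slope n",n,"tilt",np.degrees(np.arccos(n[2])),"az",np.degrees(np.arctan2(n[1],n[0])),len(q))
# crease: y at z=flat
zf=np.median(flat[:,2]); print("crease y at x=520:",(zf-k[2]-k[0]*520)/k[1])
# box outline via all points above 36
m=(P[:,2]>38)&(P[:,0]>400)&(P[:,0]<640)&(P[:,1]>-90)&(P[:,1]<110)
print(cv2.minAreaRect(P[m][:,:2].astype(np.float32)))
np.save("n.npy",n)
out=[]
for c,nn in [((552,41,91),(0,0,1)),((500,-47,70),n)]:
    c2,ex,ey,im,hh=headfit(d,c,nn); out.append(np.hstack([im,cv2.cvtColor(np.uint8(np.clip(hh*12+150,0,255)),cv2.COLOR_GRAY2BGR)]))
cv2.imwrite("pics/heads.png",cv2.resize(np.vstack(out),(600,600))[:,:,::-1])
E
```

```text
flat z 83.81395695255603
slope n [ 0.01370727 -0.50054704  0.86560082] tilt 30.048618248111318 az -88.43137077807916 3105
crease y at x=520: -3.907749100046303
((515.254638671875, 9.853065490722656), (185.36318969726562, 188.14820861816406), 1.3103814125061035)
centre [553.2  40.2  94. ] r 18.9 face px 629
centre [497.5 -51.2  68.7] r 18.0 face px 495
```

View pics/heads.png

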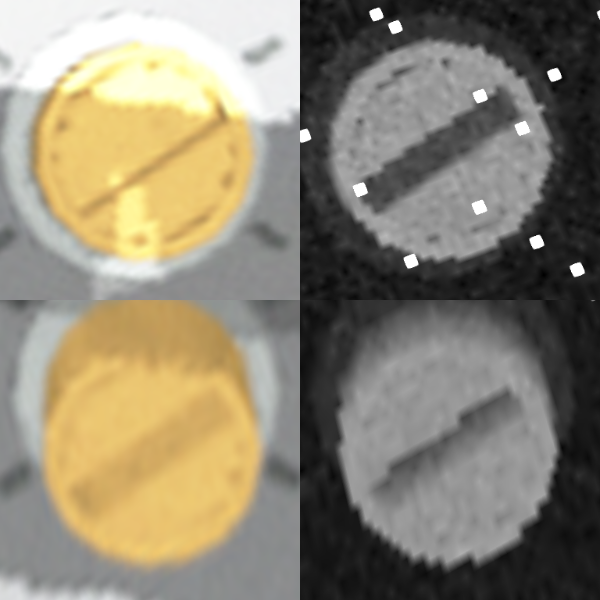

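```bash
python3 - <<'E'
from h import *
d=dict(np.load("w2.npz")); n=np.load("n.npy")
c2,ex,ey,im,hh=headfit(d,(553.2,40.2,93),(0,0,1))
g=(np.arange(384)-191.5)/8; A,B=np.meshgrid(g,-g)
def slot(m):
    m=cv2.morphologyEx(m.astype(np.uint8),cv2.MORPH_OPEN,np.ones((15,15))); k,l,st,_=cv2.connectedComponentsWithStats(m); j=1+np.argmax(st[1:,4]); m=l==j
    return cv2.minAreaRect(np.c_[A[m],B[m]].astype(np.float32))
r=slot((hh<-3)&(np.hypot(A,B)<15.5)); print(r); print("top slot",c2+ex*r[0][0]+ey*r[0][1])
mm=(hh>-2); disc=slot(mm&(np.hypot(A,B)<22)); print("disc",disc)
c2,ex,ey,im,hh=headfit(d,(497.5,-51.2,68.7),n)
v=im.astype(float).sum(2); k=np.hypot(A-.5,B+1)<13; r=slot((v<np.percentile(v[k],50)-25)&k); print(np.percentile(v[k],[5,20,50,80]),r); print("front slot",c2+ex*r[0][0]+ey*r[0][1])
plan([471.5,-328.4,290],down(np.radians(110.5)))
E
```

```text
centre [551.8  40.1  94.3] r 17.6 face px 744
((-0.31493282318115234, 0.19296932220458984), (28.838232040405273, 6.7111430168151855), 33.43987274169922)
top slot [551.45384808  40.2538011   94.31091919]
disc ((-0.125, 0.125), (34.125, 34.125), 90.0)
centre [497.4 -51.3  68.8] r 17.9 face px 464
[476. 487. 539. 546.] ((0.2655515670776367, -0.676239013671875), (25.980987548828125, 7.195218563079834), 35.90972137451172)
front slot [497.708451   -51.91601077  68.44167052]
8 rows of [-0.0, -0.0, -0.0, -36.61, -19.2, 6.87]
```

>>> jog_arm:
  motion:
    - [0, 0, 0, -36.6, -19.2, 6.9, 95]
    - [0, 0, 0, -36.6, -19.2, 6.9, 95]
    - [0, 0, 0, -36.6, -19.2, 6.9, 95]
    - [0, 0, 0, -36.6, -19.2, 6.9, 95]
    - [0, 0, 0, -36.6, -19.2, 6.9, 95]
    - [0, 0, 0, -36.6, -19.2, 6.9, 95]
    - [0, 0, 0, -36.6, -19.2, 6.9, 95]
    - [0, 0, 0, -36.6, -19.2, 6.9, 95]
    - [0, 0, 0, 0, 0, 0, 95]

```text
t: 5.28
eef_pos: [471.0, -330.2, 288.9]
tcp_rot: [-3.141, -0.001, 1.926]
ft_force: [-0.7, -0.1, 0.1]
opening: 0.995
grip_force: 0.0
```

```bash
python3 - <<'E'
from h import *
d=env.read_camera("wrist"); s=env.state(); np.savez("w3.npz",**d)
print(s["eef_pos"],s["tcp_rot"],s["joints"])
P=cloud(d)
for nm,(z0,z1) in [("stand",(80,88)),("collar",(88,95)),("handle",(140,153)),("button",(151,165))]:
    m=(P[...,0]>390)&(P[...,0]<540)&(P[...,1]>-410)&(P[...,1]<-260)&(P[...,2]>z0)&(P[...,2]<z1)
    q=P[m]
    if len(q)>5: print(nm,len(q),q.mean(0),cv2.minAreaRect(q[:,:2].astype(np.float32)))
cv2.imwrite("pics/w3.png",d["color"][:,:,::-1])
plan([471.5,-328.4,179],down(np.radians(110.5)))
E
```

```text
[ 471.2313439  -328.74854683  289.31284793] [-3.14107232e+00 -9.96054049e-04  1.92739056e+00] [-7.24088557e-01  4.22586501e-01  1.68828264e+00  1.14015594e-05
  1.03184725e+00 -1.08068891e+00]
stand 4213 [ 468.71035389 -322.72802267   85.78245979] ((470.96209716796875, -329.0045166015625), (72.56299591064453, 72.22720336914062), 83.2844009399414)
collar 460 [ 467.28947881 -321.46423031   90.83420224] ((458.4737548828125, -330.1212463378906), (59.446739196777344, 34.66374588012695), 31.720489501953125)
handle 783 [ 469.82142161 -325.97928911  149.60614351] ((470.7642822265625, -328.35595703125), (23.664657592773438, 24.23399543762207), 20.352567672729492)
button 543 [ 470.85767898 -327.92470758  153.62615841] ((471.1340026855469, -328.49322509765625), (22.1904239654541, 22.225900650024414), 20.225879669189453)
3 rows of [-0.01, -0.02, -0.02, 0.05, 0.14, 36.77]
```

>>> jog_arm:
  motion:
    - [0, 0, 0, 0, 0, 37, 95]
    - [0, 0, 0, 0, 0, 37, 70]
    - [0, 0, 0, 0, 0, 36, 50]
    - [0, 0, 0, 0, 0, 0, 35]
    - [0, 0, 0, 0, 0, 0, 15]
    - [0, 0, 0, 0, 0, 0, 0]
    - [0, 0, 0, 0, 0, 0, 0]
    - [0, 0, 0, 0, 0, 0, 0]

```text
t: 6.32
eef_pos: [471.8, -327.6, 180.6]
tcp_rot: [3.141, 0.001, 1.93]
ft_force: [0.6, 0.1, -0.1]
opening: 0.318
grip_force: 0.0
```

>>> jog_arm:
  motion:
    - [0, 0, 0, 0, 0, 0, 0]
    - [0, 0, 0, 0, 0, 0, 0]
    - [0, 0, 0, 0, 0, 0, 0]

```text
t: 6.7
eef_pos: [471.8, -327.6, 180.3]
tcp_rot: [3.141, 0.0, 1.93]
ft_force: [-1.5, 0.4, 5.5]
opening: 0.25
grip_force: 30.0
```

>>> jog_arm:
  motion:
    - [0, 0, 0, 0, 0, -10, 0]
    - [0, 0, 0, 0, 0, -20, 0]
    - [0, 0, 0, 0, 0, -40, 0]
    - [0, 0, 0, 0, 0, -40, 0]
    - [0, 0, 0, 0, 0, -40, 0]
    - [0, 0, 0, 0, 0, 0, 0]

```text
t: 7.45
eef_pos: [472.1, -327.8, 333.1]
tcp_rot: [3.139, 0.005, 1.93]
ft_force: [0.4, -0.7, -1.8]
opening: 0.253
grip_force: 30.0
```

```bash
cat >> h.py <<'E'
L=171.
def axes(n): 
    n=np.array(n,float); n/=np.linalg.norm(n); ex=np.cross([0,1,0],n); ex/=np.linalg.norm(ex); return ex,np.cross(n,ex),n
def toolR(n,deg):
    ex,ey,n=axes(n); y=np.cos(np.radians(deg))*ex+np.sin(np.radians(deg))*ey; z=-n; return np.c_[np.cross(y,z),y,z]
def hover(c,n,deg,gap,k=None): return plan(np.array(c)+axes(n)[2]*(L+gap),toolR(n,deg),k)
def avg(k=5):
    return pose()
E
python3 - <<'E'
from h import *
n=np.load("n.npy"); s=env.state(); print(s["eef_pos"],s["opening"],s["ft_force"],s["joints"])
hover([497.7,-51.9,68.4],n,35.9,40)
E
```

```text
[ 472.11962933 -327.76024023  333.09810548] 0.25315849785262556 [ 0.35449812 -0.67052538 -1.84361269] [-7.21754790e-01  3.78369260e-01  1.63406117e+00 -9.05171833e-06
  1.12383087e+00 -1.08132398e+00]
5 rows of [-2.67, 5.45, -2.93, 24.66, 18.52, 23.46]
```

>>> jog_arm:
  motion:
    - [-2.67, 5.45, -2.93, 24.7, 18.5, 23.5, 0]
    - [-2.67, 5.45, -2.93, 24.7, 18.5, 23.5, 0]
    - [-2.67, 5.45, -2.93, 24.7, 18.5, 23.5, 0]
    - [-2.67, 5.45, -2.93, 24.7, 18.5, 23.5, 0]
    - [-2.67, 5.45, -2.93, 24.7, 18.5, 23.5, 0]
    - [0, 0, 0, 0, 0, 0, 0]
    - [0, 0, 0, 0, 0, 0, 0]

```text
t: 8.32
eef_pos: [499.7, -157.3, 247.9]
tcp_rot: [2.831, -0.433, 2.26]
ft_force: [-0.5, -0.4, -1.5]
opening: 0.248
grip_force: 30.0
```

```bash
python3 - <<'E'
from h import *
n=np.load("n.npy"); d=env.read_camera("wrist"); np.savez("w4.npz",**d); s=env.state(); T=pose(s); print(s["eef_pos"],s["tcp_rot"],s["joints"])
tip=T[:3,3]+T[:3,2]*L; print("tip",tip, "axis vs n",np.degrees(np.arccos(-T[:3,2]@n)))
c2,ex,ey,im,hh=headfit(d,(497.7,-51.9,68.4),n)
o=np.hstack([im,cv2.cvtColor(np.uint8(np.clip(hh*12+150,0,255)),cv2.COLOR_GRAY2BGR)])
full=d["color"].copy()
u=world2pix(d,[tip,[497.7,-51.9,68.4]]); print(u)
crop=cv2.resize(full[120:330,160:440],(768,576))
cv2.imwrite("pics/w4.png",np.vstack([cv2.resize(o,(600,300)),cv2.resize(full[150:250,200:400],(600,300))])[:,:,::-1])
E
```

```text
[ 499.75225356 -157.46577215  248.17671767] [ 2.8303884  -0.43203999  2.2600898 ] [-0.58630843  0.48760228  1.78759084  0.44931637  1.22696099 -1.43823006]
tip [496.80827953 -71.56383967 100.34846931] axis vs n 0.23479480308543585
centre [497.2 -51.5  68.6] r 17.4 face px 765
[[282.12020556 204.34381667]
 [284.09099204 192.06838113]]
```

View pics/w4.png

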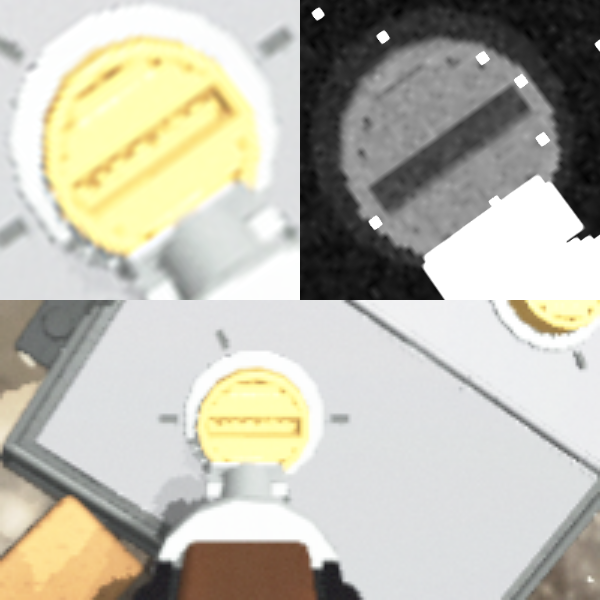

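```bash
cat >> h.py <<'E'
def slotfit(d,c,n,hmax=-3):
    c2,ex,ey,im,hh=headfit(d,c,n); g=(np.arange(384)-191.5)/8; A,B=np.meshgrid(g,-g)
    m=((hh<hmax)&(hh>-9)&(np.hypot(A,B)<15.5)).astype(np.uint8)
    m=cv2.morphologyEx(m,cv2.MORPH_OPEN,np.ones((15,15))); k,l,st,_=cv2.connectedComponentsWithStats(m); m=l==1+np.argmax(st[1:,4])
    r=cv2.minAreaRect(np.c_[A[m],B[m]].astype(np.float32)); p=c2+ex*r[0][0]+ey*r[0][1]; print("slot",np.round(p,1),np.round(r[1],1),round(r[2],1)); return p,r
def bladefit(d,s=None):
    Q=(cloud(d).reshape(-1,3)-pose(s)[:3,3])@pose(s)[:3,:3]
    for a,b in [(100,130),(130,150),(152,158),(158,164),(164,168),(168,171),(171,174),(174,177)]:
        m=(Q[:,2]>a)&(Q[:,2]<b)&(abs(Q[:,1])<16)&(abs(Q[:,0])<14); q=Q[m]
        if len(q): print(a,b,len(q),"x",np.round(np.percentile(q[:,0],[10,50,90]),1),"y",np.round(np.percentile(q[:,1],[2,50,98]),1),"zmax",round(q[:,2].max(),1))
E
python3 - <<'E'
from h import *
n=np.load("n.npy"); d=dict(np.load("w4.npz")); slotfit(d,(497.2,-51.5,68.6),n); bladefit(d)
P=cloud(d).reshape(-1,3); yy=axes(n); q=P-np.array([497.2,-51.5,68.6]); r=np.hypot(q@yy[0],q@yy[1]); h=q@n
k=(r>20)&(r<40)&(abs(h+9)<4)&(q@yy[1]>-5); print("slope plane below face",np.median(h[k]))
A=np.c_[P[k][:,:2],np.ones(k.sum())]; c=np.linalg.lstsq(A,P[k][:,2],rcond=None)[0]; m=np.r_[-c[:2],1]; print(m/np.linalg.norm(m),n)
E
```

```text
centre [497.2 -51.5  68.6] r 17.4 face px 768
slot [497.3 -51.5  68.6] [28.6  5.9] 35.9
100 130 3 x [6.1 6.1 6.2] y [-1.4 -0.8 -0.1] zmax 129.8
130 150 142 x [3.2 5.5 6.2] y [-6.8 -0.4  5.8] zmax 150.0
152 158 44 x [0.9 1.4 5.9] y [-10.1  -2.    9.1] zmax 158.0
158 164 28 x [1.  1.2 1.4] y [-10.4   5.    9.3] zmax 163.7
164 168 23 x [0.9 1.4 1.5] y [-10.2  -5.7   9.1] zmax 167.9
168 171 9 x [1.1 1.2 1.2] y [-8.4  3.9  8.6] zmax 169.0
slope plane below face -10.561949927039409
[ 0.0152196  -0.49324522  0.86975716] [ 0.01370727 -0.50054704  0.86560082]
```

```bash
python3 - <<'E'
from h import *
n=np.load("n.npy"); T=pose(); print(R.from_matrix(T[:3,:3].T@toolR(n,35.9)).as_rotvec(degrees=True)); hover([497.3,-51.5,68.6],n,35.9,2,1)
E
```

```text
[-0.09379913 -0.21524488 -0.15935719]
1 rows of [-0.09, -0.22, -0.16, 1.13, 1.45, 35.52]
```

>>> jog_arm:
  motion:
    - [0, -0.2, -0.2, 1.4, 1.9, 10, 0]
    - [0, 0, 0, 0, 0, 15, 0]
    - [0, 0, 0, 0, 0, 10, 0]
    - [0, 0, 0, 0, 0, 0, 0]
    - [0, 0, 0, 0, 0, 0, 0]

```text
t: 9.0
eef_pos: [500.1, -137.4, 219.2]
tcp_rot: [2.828, -0.428, 2.264]
ft_force: [-0.2, -0.4, -1.1]
opening: 0.253
grip_force: 30.0
```

>>> jog_arm:
  motion:
    - [0, 0, 0, 0, 0, 1.5, 0]
    - [0, 0, 0, 0, 0, 1.5, 0]
    - [0, 0, 0, 0, 0, 1, 0]
    - [0, 0, 0, 0, 0, 0, 0]

```text
t: 9.5
eef_pos: [499.9, -135.3, 215.6]
tcp_rot: [2.828, -0.429, 2.264]
ft_force: [0.6, -0.3, -0.7]
opening: 0.251
grip_force: 30.0
```

>>> jog_arm:
  motion:
    - [0, 0, 0, 0, 0, 1, 0]
    - [0, 0, 0, 0, 0, 1, 0]
    - [0, 0, 0, 0, 0, 1, 0]
    - [0, 0, 0, 0, 0, 0, 0]
    - [0, 0, 0, 0, 0, 0, 0]

```text
t: 10.12
eef_pos: [499.8, -133.8, 213.1]
tcp_rot: [2.828, -0.429, 2.264]
ft_force: [-0.0, -0.2, -0.6]
opening: 0.249
grip_force: 30.0
```

```bash
python3 - <<'E'
from h import *
n=np.load("n.npy"); T=pose(); tip=T[:3,3]+T[:3,2]*L; q=tip-np.array([497.3,-51.5,68.6]); print("tip rel (tool)",q@T[:3,:3]); print(env.state()["ft_force"],env.state()["moment"])
d=env.read_camera("wrist"); full=d["color"]
cv2.imwrite("pics/w5.png",cv2.resize(full[130:250,200:400],(800,480),interpolation=cv2.INTER_CUBIC)[:,:,::-1])
E
```

```text
tip rel (tool) [0.97394178 0.59468825 4.70258246]
[-0.03325467 -0.15737315 -0.61047211] [-0.38097508 -0.13980881  0.01399477]
```

View pics/w5.png

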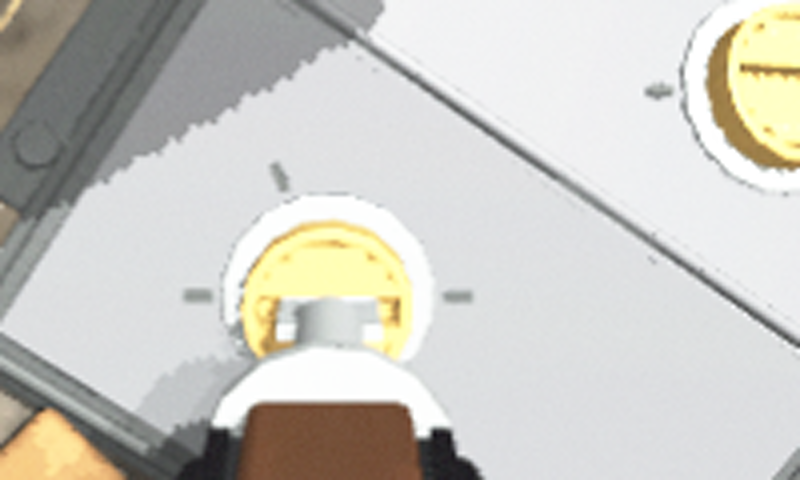

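Blade sits in the slot (crop 325,315; slot ends visible either side, no force). Turning it clockwise.

>>> jog_arm:
  motion:
    - [0, 0, 8, 0, 0, 0, 0]
    - [0, 0, 10, 0, 0, 0, 0]
    - [0, 0, 10, 0, 0, 0, 0]
    - [0, 0, 10, 0, 0, 0, 0]
    - [0, 0, 10, 0, 0, 0, 0]
    - [0, 0, 10, 0, 0, 0, 0]
    - [0, 0, 10, 0, 0, 0, 0]
    - [0, 0, 0, 0, 0, 0, 0]

```text
t: 11.18
eef_pos: [500.1, -134.2, 213.0]
tcp_rot: [-2.83, -0.429, 0.941]
ft_force: [1.4, -3.2, -3.6]
opening: 0.249
grip_force: 30.0
```

```bash
cat >> h.py <<'E'
def ang(n):
    ex,ey,n=axes(n); y=pose()[:3,1]; return np.degrees(np.arctan2(y@ey,y@ex))
def rep(n,c):
    s=env.state(); T=pose(s); tip=T[:3,3]+T[:3,2]*L; print("blade ang",round(ang(n),1),"tip rel",np.round((tip-np.array(c))@T[:3,:3],1),"F",np.round(s["ft_force"],1),"Mtool",np.round(s["moment"]@T[:3,:3],2),"open",round(s["opening"],3),"t",s["t"])
E
python3 - <<'E'
from h import *
rep(np.load("n.npy"),[497.3,-51.5,68.6])
E
```

```text
blade ang -31.9 tip rel [ 0.7 -0.1  4.6] F [ 1.4 -3.2 -3.6] Mtool [-1.09 -0.75 -0.04] open 0.249 t 11.175
```

>>> jog_arm:
  motion:
    - [0, 0, 5, 0, 0, 0, 0]
    - [0, 0, 5, 0, 0, 0, 0]
    - [0, 0, 2, 0, 0, 0, 0]
    - [0, 0, 0, 0, 0, 0, 0]
    - [0, 0, 0, 0, 0, 0, 0]

```text
t: 11.8
eef_pos: [499.9, -134.0, 213.1]
tcp_rot: [-2.748, -0.356, 0.729]
ft_force: [1.7, -3.3, -3.6]
opening: 0.25
grip_force: 30.0
```

```bash
python3 - <<'E'
from h import *
rep(np.load("n.npy"),[497.3,-51.5,68.6])
E
```

```text
blade ang -43.9 tip rel [ 0.7 -0.6  4.6] F [ 1.7 -3.3 -3.6] Mtool [-1.58 -0.71 -0.09] open 0.25 t 11.8
```

>>> jog_arm:
  motion:
    - [0, 0, 2, 0, 0, 0, 0]
    - [0, 0, 2, 0, 0, 0, 0]
    - [0, 0, 0, 0, 0, 0, 0]
    - [0, 0, 0, 0, 0, 0, 0]

```text
t: 12.3
eef_pos: [499.8, -133.9, 213.1]
tcp_rot: [-2.724, -0.328, 0.659]
ft_force: [2.2, -4.3, -4.0]
opening: 0.252
grip_force: 30.0
```

```bash
python3 - <<'E'
from h import *
rep(np.load("n.npy"),[497.3,-51.5,68.6])
E
```

```text
blade ang -48.0 tip rel [ 0.7 -0.8  4.7] F [ 2.2 -4.3 -4. ] Mtool [-1.67 -0.69 -0.1 ] open 0.252 t 12.3
```

>>> jog_arm:
  motion:
    - [0, 0, -7, 0, 0, 0, 0]
    - [0, 0, -7, 0, 0, 0, 0]
    - [0, 0, 0, 0, 0, 0, 0]
    - [0, 0, 0, 0, 0, -5, 0]
    - [0, 0, 0, 0, 0, -15, 0]
    - [0, 0, 0, 0, 0, -25, 0]
    - [0, 0, 0, 0, 0, 0, 0]
    - [0, 0, 0, 0, 0, 0, 0]

```text
t: 13.3
eef_pos: [500.2, -156.2, 251.8]
tcp_rot: [-2.813, -0.417, 0.902]
ft_force: [-0.1, -0.1, -1.7]
opening: 0.253
grip_force: 30.0
```

```bash
python3 - <<'E'
from h import *
n=np.load("n.npy"); rep(n,[497.3,-51.5,68.6]); d=env.read_camera("wrist"); slotfit(d,(497.2,-51.5,68.6),n); bladefit(d)
c2,ex,ey,im,hh=headfit(d,(497.2,-51.5,68.6),n)
o=np.hstack([im,cv2.cvtColor(np.uint8(np.clip(hh*12+150,0,255)),cv2.COLOR_GRAY2BGR)])
cv2.imwrite("pics/w6.png",np.vstack([cv2.resize(o,(600,300)),cv2.resize(d["color"][150:250,200:400],(600,300))])[:,:,::-1])
E
```

```text
blade ang -34.1 tip rel [  0.8  -1.  -40. ] F [-0.1 -0.1 -1.7] Mtool [-0.31 -0.35 -0.03] open 0.253 t 13.3
centre [497.9 -51.   68.7] r 17.3 face px 763
slot [497.8 -51.   68.7] [ 6.2 28.8] 58.5
100 130 6 x [5.9 6.2 6.5] y [-1.8 -0.2  1.5] zmax 130.0
130 150 144 x [1.5 5.3 6.2] y [-7.4 -0.2  8. ] zmax 149.9
152 158 37 x [0.9 1.3 5. ] y [-9.7 -3.6  9.4] zmax 157.8
158 164 30 x [0.8 1.  1.5] y [-10.   -6.    9.7] zmax 163.9
164 168 23 x [1.1 1.2 1.4] y [-9.   4.2  8.7] zmax 167.9
168 171 3 x [0.9 0.9 0.9] y [-8.7  8.3  9.1] zmax 168.2
centre [497.9 -51.   68.7] r 17.3 face px 763
```

View pics/w6.png

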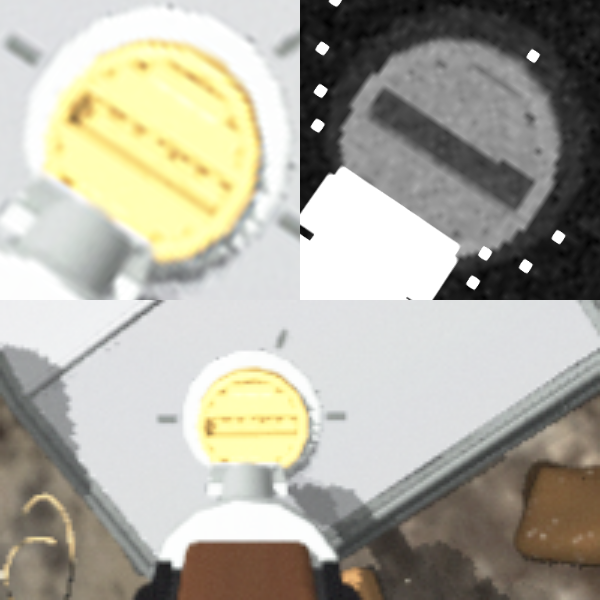

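```bash
python3 - <<'E'
from h import *
T0=pose(); T0[:3,3]-=30*T0[:3,2]
p=np.array([551.5,40.2,93+L+40]); Rm=toolR([0,0,1],33.4); T=plan(p,Rm,None,T0)
D=logm(np.linalg.inv(T0)@T)
for k in np.linspace(0,1,9):
    X=T0@np.real(expm(np.real(D)*k)); print(np.round((X@[0,0,L,1])[:3]),np.round(X[:3,3]))
E
```

```text
8 rows of [-0.16, -3.99, -8.25, 28.58, 4.64, 3.83]
[498. -85. 130.] [ 501. -171.  277.]
[512. -74. 132.] [ 521. -151.  284.]
[525. -62. 134.] [ 537. -128.  291.]
[535. -47. 135.] [ 550. -102.  296.]
[544. -31. 136.] [559. -75. 301.]
[549. -14. 137.] [563. -46. 304.]
[553.   4. 137.] [564. -17. 306.]
[553.  22. 135.] [560.  12. 306.]
[552.  40. 133.] [552.  40. 304.]
```

>>> jog_arm:
  motion:
    - [0, 0, 0, 0, 0, -30, 0]
    - [-0.16, -3.99, -8.25, 28.6, 4.6, 3.8, 0]
    - [-0.16, -3.99, -8.25, 28.6, 4.6, 3.8, 0]
    - [-0.16, -3.99, -8.25, 28.6, 4.6, 3.8, 0]
    - [-0.16, -3.99, -8.25, 28.6, 4.6, 3.8, 0]
    - [-0.16, -3.99, -8.25, 28.6, 4.6, 3.8, 0]
    - [-0.16, -3.99, -8.25, 28.6, 4.6, 3.8, 0]
    - [-0.16, -3.99, -8.25, 28.6, 4.6, 3.8, 0]
    - [-0.16, -3.99, -8.25, 28.6, 4.6, 3.8, 0]
    - [0, 0, 0, 0, 0, 0, 0]

```text
t: 14.6
eef_pos: [550.3, 42.2, 304.1]
tcp_rot: [-3.141, 0.001, 2.158]
ft_force: [0.8, 0.2, -0.0]
opening: 0.249
grip_force: 30.0
```

>>> jog_arm:
  motion:
    - [0, 0, 0, 0, 0, 0, 0]

```text
t: 14.72
eef_pos: [551.4, 40.0, 304.3]
tcp_rot: [-3.141, 0.0, 2.153]
ft_force: [0.2, 0.3, -0.8]
opening: 0.252
grip_force: 30.0
```

```bash
python3 - <<'E'
from h import *
n=[0,0,1]; d=env.read_camera("wrist"); np.savez("w7.npz",**d); p,r=slotfit(d,(551.5,40.2,93),n); bladefit(d); rep(n,p); print(env.state()["joints"])
T=pose(); print("axis tilt rotvec to fix",R.from_matrix(T[:3,:3].T@toolR(n,r[2] if r[1][0]>r[1][1] else r[2]-90)).as_rotvec(degrees=True))
E
```

```text
centre [551.5  40.2  94.4] r 17.4 face px 791
slot [551.4  40.2  94.4] [29.3  6.5] 34.1
100 130 6 x [6.1 6.3 6.6] y [-2.2 -0.9  0.4] zmax 129.9
130 150 143 x [3.1 5.6 6.3] y [-6.8 -0.2  8.1] zmax 150.0
152 158 41 x [1.2 1.4 5.5] y [-9.6 -1.7  9. ] zmax 157.9
158 164 26 x [1.  1.3 1.4] y [-10.4  -0.6   9.2] zmax 163.7
164 168 25 x [1.  1.3 1.5] y [-10.2  -5.8   8.6] zmax 167.8
168 171 4 x [0.9 1.  1. ] y [-4.5  5.5  7.8] zmax 169.0
blade ang 33.3 tip rel [ -0.8  -0.3 -38.9] F [ 0.1  0.1 -1.1] Mtool [-0.16 -0.06 -0.06] open 0.25 t 14.775
[-4.77068497e-02  3.75947735e-01  1.72171471e+00 -7.01171848e-04
  1.04376009e+00 -6.28353285e-01]
axis tilt rotvec to fix [-0.01276447  0.0337324  -0.78840042]
```

>>> jog_arm:
  motion:
    - [0, 0, -0.8, 1, 0.8, 12, 0]
    - [0, 0, 0, 0, 0, 14, 0]
    - [0, 0, 0, 0, 0, 10, 0]
    - [0, 0, 0, 0, 0, 0, 0]
    - [0, 0, 0, 0, 0, 1.5, 0]
    - [0, 0, 0, 0, 0, 1.5, 0]
    - [0, 0, 0, 0, 0, 1.5, 0]
    - [0, 0, 0, 0, 0, 0, 0]

```text
t: 15.78
eef_pos: [551.6, 41.3, 264.2]
tcp_rot: [3.141, 0.002, 2.168]
ft_force: [-0.1, 0.4, -1.2]
opening: 0.252
grip_force: 30.0
```

>>> jog_arm:
  motion:
    - [0, 0, 0, 0, 0, 1, 0]
    - [0, 0, 0, 0, 0, 1, 0]
    - [0, 0, 0, 0, 0, 1, 0]
    - [0, 0, 0, 0, 0, 0, 0]

```text
t: 16.27
eef_pos: [551.5, 41.2, 261.1]
tcp_rot: [3.142, 0.001, 2.168]
ft_force: [0.4, -0.4, -1.6]
opening: 0.25
grip_force: 30.0
```

```bash
python3 - <<'E'
from h import *
rep([0,0,1],[551.4,40.2,92])
E
```

```text
blade ang 34.2 tip rel [0.5 0.7 1.9] F [ 0.4 -0.4 -1.6] Mtool [-0.13 -0.11  0.03] open 0.25 t 16.275
```

>>> jog_arm:
  motion:
    - [0, 0, 0, 0, 0, 1, 0]
    - [0, 0, 0, 0, 0, 1, 0]
    - [0, 0, 0, 0, 0, 1, 0]
    - [0, 0, 0, 0, 0, 0, 0]
    - [0, 0, 0, 0, 0, 0, 0]

```text
t: 16.9
eef_pos: [551.6, 41.2, 258.3]
tcp_rot: [3.141, 0.002, 2.168]
ft_force: [-0.5, 1.1, 1.1]
opening: 0.251
grip_force: 30.0
```

```bash
python3 - <<'E'
from h import *
rep([0,0,1],[551.4,40.2,92])
E
```

```text
blade ang 34.2 tip rel [0.4 0.8 4.7] F [-0.5  1.1  1.1] Mtool [ 0.02  0.06 -0.  ] open 0.251 t 16.9
```

>>> jog_arm:
  motion:
    - [0, 0, 8, 0, 0, 0, 0]
    - [0, 0, 10, 0, 0, 0, 0]
    - [0, 0, 10, 0, 0, 0, 0]
    - [0, 0, 10, 0, 0, 0, 0]
    - [0, 0, 10, 0, 0, 0, 0]
    - [0, 0, 10, 0, 0, 0, 0]
    - [0, 0, 10, 0, 0, 0, 0]
    - [0, 0, 6, 0, 0, 0, 0]
    - [0, 0, 5, 0, 0, 0, 0]
    - [0, 0, 0, 0, 0, 0, 0]

```text
t: 18.15
eef_pos: [551.9, 41.1, 258.3]
tcp_rot: [3.139, -0.001, 0.789]
ft_force: [1.8, -0.7, -0.3]
opening: 0.252
grip_force: 30.0
```

```bash
python3 - <<'E'
from h import *
rep([0,0,1],[551.4,40.2,92])
E
```

```text
blade ang -44.8 tip rel [1.1 0.1 4.7] F [ 1.8 -0.7 -0.3] Mtool [-0.41  0.17 -0.02] open 0.252 t 18.15
```

>>> jog_arm:
  motion:
    - [0, 0, 2, 0, 0, 0, 0]
    - [0, 0, 2, 0, 0, 0, 0]
    - [0, 0, 0, 0, 0, 0, 0]
    - [0, 0, 0, 0, 0, 0, 0]

```text
t: 18.65
eef_pos: [551.8, 41.2, 258.3]
tcp_rot: [3.139, -0.001, 0.72]
ft_force: [3.3, -1.0, 0.8]
opening: 0.252
grip_force: 30.0
```

```bash
python3 - <<'E'
from h import *
rep([0,0,1],[551.4,40.2,92])
E
```

```text
blade ang -48.8 tip rel [ 1.1 -0.1  4.7] F [ 3.3 -1.   0.8] Mtool [-0.9   0.54 -0.16] open 0.252 t 18.65
```

Torque has risen, so this is the stop. Next I back off into the play, withdraw and check.

>>> jog_arm:
  motion:
    - [0, 0, -7, 0, 0, 0, 0]
    - [0, 0, -8, 0, 0, 0, 0]
    - [0, 0, 0, 0, 0, 0, 0]
    - [0, 0, 0, 0, 0, -5, 0]
    - [0, 0, 0, 0, 0, -15, 0]
    - [0, 0, 0, 0, 0, -25, 0]
    - [0, 0, 0, 0, 0, 0, 0]
    - [0, 0, 0, 0, 0, 0, 0]

```text
t: 19.65
eef_pos: [551.3, 41.3, 302.8]
tcp_rot: [3.141, 0.001, 0.98]
ft_force: [0.7, -0.2, -2.1]
opening: 0.25
grip_force: 30.0
```

```bash
python3 - <<'E'
from h import *
n=[0,0,1]; d=env.read_camera("wrist"); p,r=slotfit(d,(551.5,40.2,93),n); bladefit(d); rep(n,p); print(env.state()["joints"])
T0=pose(); T0[2,3]+=40
T=plan([471.3,-328.5,345],toolR(n,20.4),None,T0)
E
```

```text
centre [552.2  40.4  94.3] r 17.4 face px 810
slot [552.   40.5  94.3] [ 5.8 29.2] 56.5
100 130 7 x [5.6 5.8 6. ] y [-1.6  0.4  1.7] zmax 129.9
130 150 152 x [0.9 4.9 5.8] y [-8.6  0.   8.7] zmax 150.0
152 158 38 x [0.6 0.9 5.2] y [-9.6  1.6  9.6] zmax 157.6
158 164 25 x [0.6 0.7 1. ] y [-9.8 -5.8  9.9] zmax 163.1
164 168 26 x [0.6 0.8 1.1] y [-9.5  0.4  9.2] zmax 167.8
168 171 3 x [0.6 0.6 0.6] y [-9.2 -7.6  3.2] zmax 168.1
blade ang -33.8 tip rel [ -0.   -1.  -37.1] F [ 0.4  0.4 -2. ] Mtool [ 0.01  0.04 -0.05] open 0.254 t 19.7
[-4.43076221e-02  3.77616665e-01  1.72452551e+00 -1.27599177e-03
  1.03950656e+00  5.46657452e-01]
9 rows of [0.0, 0.01, -6.02, -43.59, -1.88, -0.25]
```

>>> jog_arm:
  motion:
    - [0, 0, 0, 0, 0, -40, 0]
    - [0, 0, -6.02, -43.6, -1.9, -0.2, 0]
    - [0, 0, -6.02, -43.6, -1.9, -0.2, 0]
    - [0, 0, -6.02, -43.6, -1.9, -0.2, 0]
    - [0, 0, -6.02, -43.6, -1.9, -0.2, 0]
    - [0, 0, -6.02, -43.6, -1.9, -0.2, 0]
    - [0, 0, -6.02, -43.6, -1.9, -0.2, 0]
    - [0, 0, -6.02, -43.6, -1.9, -0.2, 0]
    - [0, 0, -6.02, -43.6, -1.9, -0.2, 0]
    - [0, 0, -6.02, -43.6, -1.9, -0.2, 0]

```text
t: 20.95
eef_pos: [471.1, -330.1, 344.5]
tcp_rot: [-3.142, 0.0, 1.929]
ft_force: [0.1, -0.2, -1.5]
opening: 0.255
grip_force: 30.0
```

>>> jog_arm:
  motion:
    - [0, 0, 0, 0, 0, 0, 0]
    - [0, 0, 0, 0, 0, 0, 0]

```text
t: 21.2
eef_pos: [471.1, -328.2, 344.4]
tcp_rot: [-3.141, -0.0, 1.925]
ft_force: [-0.5, -0.2, -1.1]
opening: 0.249
grip_force: 30.0
```

```bash
python3 - <<'E'
from h import *
n=[0,0,1]; d=env.read_camera("wrist"); rep(n,[471.3,-328.5,85]); T=pose(); print(T[:3,3])
P=cloud(d); m=(abs(P[...,0]-471)<60)&(abs(P[...,1]+328)<60)&(P[...,2]>82)&(P[...,2]<89); print(m.sum(),cv2.minAreaRect(P[m][:,:2].astype(np.float32)))
bladefit(d)
cv2.imwrite("pics/w8.png",cv2.resize(d["color"][100:300,140:420],(784,560))[:,:,::-1])
E
```

```text
blade ang 20.3 tip rel [  0.6   0.1 -88.7] F [-0.3 -0.2 -1.2] Mtool [-0.13 -0.05 -0.01] open 0.251 t 21.25
[ 471.19835127 -327.87598081  344.74250756]
3733 ((470.87945556640625, -329.05108642578125), (72.4848403930664, 72.1795425415039), 83.283203125)
100 130 6 x [5.4 5.6 5.8] y [-2.4 -0.8  0.9] zmax 129.9
130 150 136 x [2.4 4.8 5.5] y [-7.1 -0.4  5. ] zmax 150.0
152 158 42 x [0.4 0.7 5.1] y [-10.3   0.7   8.8] zmax 157.9
158 164 27 x [0.2 0.4 0.8] y [-10.6  -6.7   9. ] zmax 163.9
164 168 22 x [0.5 0.6 0.8] y [-10.4  -1.6   8.4] zmax 168.0
168 171 8 x [0.1 0.4 0.5] y [-10.8  -4.9   7.4] zmax 168.8
```

View pics/w8.png

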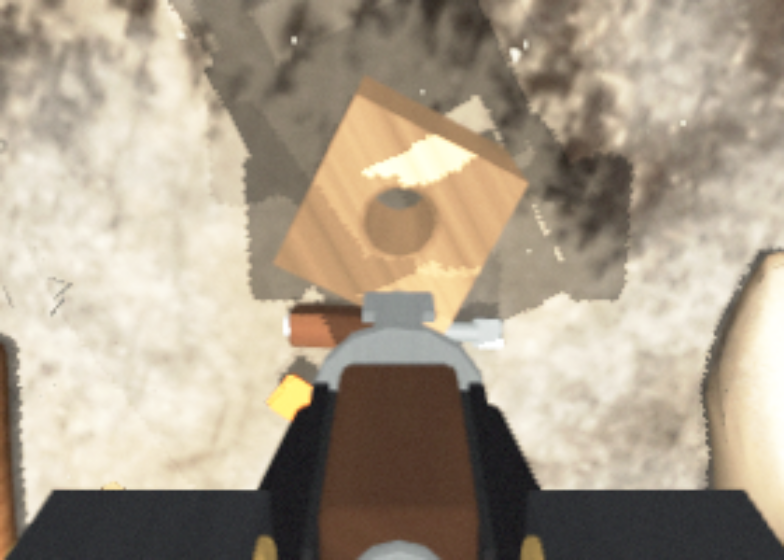

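Hole visible at crop (400,220), and the blade's axis lines up with it in the numbers. Lowering the key.

>>> jog_arm:
  motion:
    - [0, 0, 0, -0.3, 0.3, 40, 0]
    - [0, 0, 0, 0, 0, 25, 0]
    - [0, 0, 0, 0, 0, 20, 0]
    - [0, 0, 0, 0, 0, 20, 0]
    - [0, 0, 0, 0, 0, 20, 0]
    - [0, 0, 0, 0, 0, 20, 0]
    - [0, 0, 0, 0, 0, 15, 0]
    - [0, 0, 0, 0, 0, 0, 0]
    - [0, 0, 0, 0, 0, 0, 0]

```text
t: 22.38
eef_pos: [472.2, -328.9, 186.0]
tcp_rot: [3.141, 0.002, 1.927]
ft_force: [0.1, -0.4, -1.1]
opening: 0.251
grip_force: 30.0
```

>>> jog_arm:
  motion:
    - [0, 0, 0, 0, 0, 1.5, 0]
    - [0, 0, 0, 0, 0, 1.5, 0]
    - [0, 0, 0, 0, 0, 1, 0]
    - [0, 0, 0, 0, 0, 0, 0]
    - [0, 0, 0, 0, 0, 0, 0]

```text
t: 23.0
eef_pos: [471.9, -329.0, 181.3]
tcp_rot: [3.141, 0.001, 1.926]
ft_force: [0.0, 0.8, -1.7]
opening: 0.25
grip_force: 30.0
```

>>> jog_arm:
  motion:
    - [0, 0, 0, 0, 0, 0.7, 0]
    - [0, 0, 0, 0, 0, 0, 0]
    - [0, 0, 0, 0, 0, 0, 0]

```text
t: 23.38
eef_pos: [471.9, -328.9, 180.6]
tcp_rot: [3.141, 0.001, 1.926]
ft_force: [-0.1, 0.7, -1.8]
opening: 0.25
grip_force: 30.0
```

Release it and back away straight up.

>>> jog_arm:
  motion:
    - [0, 0, 0, 0, 0, 0, 30]
    - [0, 0, 0, 0, 0, 0, 40]
    - [0, 0, 0, 0, 0, 0, 60]
    - [0, 0, 0, 0, 0, 0, 70]
    - [0, 0, 0, 0, 0, 0, 80]
    - [0, 0, 0, 0, 0, -15, 80]
    - [0, 0, 0, 0, 0, -40, 80]
    - [0, 0, 0, 0, 0, -50, 80]
    - [0, 0, 0, 0, 0, -40, 80]
    - [0, 0, 0, 0, 0, 0, 80]

```text
t: 24.62
eef_pos: [472.1, -329.0, 329.6]
tcp_rot: [3.138, 0.007, 1.926]
ft_force: [-0.5, 0.1, -0.6]
opening: 0.837
grip_force: 0.0
```

```bash
python3 - <<'E'
from h import *
d=env.read_camera("wrist"); P=cloud(d); print(env.state()["eef_pos"])
for nm,(z0,z1) in [("stand",(80,88)),("handle",(140,152)),("button",(151,175))]:
    m=(abs(P[...,0]-471)<60)&(abs(P[...,1]+328)<60)&(P[...,2]>z0)&(P[...,2]<z1); q=P[m]
    if len(q)>5: print(nm,len(q),q.mean(0),cv2.minAreaRect(q[:,:2].astype(np.float32)))
E
```

```text
[ 471.7871384  -328.70414758  327.44609778]
stand 3447 [ 468.85616077 -323.55530997   85.81002906] ((470.8727722167969, -328.94940185546875), (72.4588851928711, 72.1280288696289), 83.33926391601562)
handle 534 [ 470.54912638 -327.03026107  149.64339804] ((471.44183349609375, -329.4468688964844), (22.953466415405273, 23.575246810913086), 20.232736587524414)
button 414 [ 471.286367   -329.37879677  153.55714327] ((471.8490295410156, -329.28485107421875), (21.869049072265625, 21.96509552001953), 20.196603775024414)
```

```bash
python3 -c "
from cell import env
print(env.job_done())"
```

```text
the job is handed in; nothing more can be done
None
```

I turned both screws clockwise to their stops with the key's blade, put the key back upright and fully down in its stand, and handed the job in at about 25 s. The hand-in gave no verdict; by camera the front screw is at about 1.18 rad and the top at about 1.2 rad (limit 1.08), and I did not re-check the bystanders at the end.

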